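# Set the couching board to its slope and couch a sheet with the mould

### The arm

A 6-joint arm with a two-finger parallel gripper is mounted at the origin on the work surface. World frame = base frame: x ahead of the robot, y to its left, z up, the work surface at z = 0. Lengths are in m, angles in rad, forces in N, time in s.
With the tool pointing down it reaches from about 0.425 to 0.95 m from the base axis. Payload 14.7 kg.
Tool frame: the origin (TCP) lies at the very end of the fingers, on their centre line; the grasp point (between the pads) lies 19 mm behind it (r.hold_point_z is the distance from the TCP to the grasp point, in m); z points along the fingers, x is the direction in which the jaws open and shut, and the axes are right-handed (so a half turn about z gives the same grasp; the last joint's range is limited). The gripper opens to 85 mm and grips with 20 to 120 N. Pads are 22 mm wide; open, the fingers measure 114 mm over their backs; the gripper's body (76 mm by 85 mm) begins 54 mm behind the grasp point. The pads swing forward as they close: fully open they stand 13 mm farther back than shut.
Start: joints at [1.183, 0.48, 1.596, -0, 1.065, -0.047], TCP at [0.217, 0.613, 0.231] pointing down, gripper open.
Joint ranges: [-2.75, 2.75], [-0.82, 2.05], [0.23, 2.67], [-1.56, 4.7], [0.09, 2.69], [-2.92, 2.92]. Speed limits (rad/s): [1.89, 1.89, 2.39, 3.01, 3.01, 3.01].

### API

Orientations are given as a unit quaternion [w, x, y, z].
In Python, from workcell import r, viewer gives the robot as it stands. Calls block until the motion is done:
- r.move_to(position, orientation): joint-space move of the TCP to a pose.
- r.servo_line(position, attitude=None, velocity=0.15, f_stop=None): straight line of the TCP; attitude=None keeps the orientation; velocity is the mean speed in m/s. With f_stop (N) it stops when the force on the tool has changed by that much, and returns True; else False.
- r.movej(angles): joint-space move.
- r.command_gripper(opening, strength=None): opening from 0.0 (shut) to 1.0 (fully open); strength is the grip in N (None keeps the last); returns when the fingers have stopped.
- r.sleep(seconds).
- r.ik(position, orientation): joint angles nearest the present ones, or None.
- r.observe(): the state.
- viewer.snapshot(name): name is "side" or "top"; returns the picture (384x512x3 uint8, blue, green, red); there is no depth.
- viewer.camera_info(name): a dict with "K" (3x3 intrinsics, pixels), "view" (4x4, takes a point from world to camera coordinates). Camera axes: x right, y down, z forward; pixel columns grow to the right and rows downward; lengths in m; the calibration is good to about 2 mm. A picture is of the moment at which its call begins. camera_info takes no time and is no camera call.
A pose or a line that the arm cannot do raises r.MotionError and nothing moves.
- r.finish_job(): hands the job in, once; it reports no verdict.
The state is a dict: "time_s": time; "joint_positions": joint angles; "joint_velocities": joint speeds; "joint_efforts": joint torques, N m; "position": TCP position; "eef_rot": TCP orientation; "ft_force": force on the tool from outside, world axes, zero at the start; "torque": the same for the moment, N m; "grip_width": opening from 0.0 (shut) to 1.0 (fully open).
Only numpy, scipy, OpenCV 4.12 (cv2) and the standard library are available. Lean on these libraries where they do the work, as an engineer would, in place of code of your own. Each camera call takes 0.05 s, during which the arm holds its last target. There are 200 camera calls.

### The job

In the papermaking studio, fold the upright plywood couching board down about its stiff hinge until it lines up with the red slope gauge arm at its side. Then pick up the papermaking mould by its rib, lay it rib up and flat on the white sheets on the sloping board, square, centred between the sides and with its lower edge against the ledge, and press it squarely down with about 10 N for a second to transfer its sheet before letting go. Never press so hard that the board sinks out of line, and leave the gauge arm and the other things on the table where they are.

Things in the scene. Friction and masses are not known exactly. Their poses are not given: they have to be found in the camera images.
- stand: Fixed brown wooden base of the couching stand, 200 (x) x 220 (y) x 26 mm; origin at the centre of its underside on the table, yaw varies. The hinge line of board and gauge runs along its y axis at x = -85 mm, z = 50 mm (the edge nearest the robot). Turned at most about 15 degrees.
- board (a joint): Angle (rad) of the plywood board: 0 level, reaching from the hinge in the stand's +x; pi/2 upright. Starts about upright, folds down away from the robot. Stiff hinge (2 N m): stays where left, sinks if pressed with over 20 N. 165 mm from hinge to free edge, 200 wide (y -100 to 100), 10 thick: back in the plane of the hinge line, working face (robot side when upright, top when level) 10 mm from it.
- board_ledge (a point): Point on the board's face at the inner foot of the dark ledge, mid-width: 12 mm from the hinge line in x, 10 in z. Axes: x up the board from the hinge, y along the hinge, z out of the face. Ledge: strip 12 wide, 22 high along the hinge edge. A firm white post of sheets is fixed on the face from here to x = 115 mm, 180 wide, of unknown thickness, 2 to 10 mm: find it by touch.
- gauge (a joint): Angle (rad) of the red slope gauge arm, on the same hinge line and with the same zero as the board: the angle to which the board must be set (0.50 to 0.72). Must not be moved.
- gauge_tip (a point): Upper far corner of the red gauge arm (165 x 8 x 10 mm bar beside the board's +y edge, centred 114 mm from mid-board, stiff joint); x axis along the arm away from the hinge.
- pressboard: Fixed pale wooden pressing board 170 (x) x 210 (y) x 15 mm, origin at the centre of its underside; the mould starts lying on it.
- mould: Papermaking mould, 0.2 to 0.4 kg: dark frame 130 (x) x 170 (y) x 20 mm, rails 16 wide, 3 mm brass screen underneath; origin at the centre of its underside, z up. A pale carrying rib runs along x over the middle (y = 0): 98 long, 16 wide, top 32 mm above the underside, open pocket 61 mm wide each side of it. Laid with x up the slope, either end down.
- brush: Loose brush about 190 mm long lying in front of the pressing board; bystander.
- jar: Loose jar 68 mm across, 85 mm high, behind the pressing board; bystander.
- block: Loose wooden block 50 x 75 x 30 mm behind the pressing board; bystander.
- mug: Loose blue cup 72 mm across, 85 mm high, behind the stand; bystander.
- sizebottle: Loose white bottle 60 mm across, 150 mm high, behind the stand; bystander.
- roller: Loose black rubber roller 44 mm across, 130 mm long, lying midway behind the two work places; bystander.
Not all that is in view belongs to the job. Of the things that look like the mould, the smallest one is meant.

How it is judged:
By the outcome, as a careful person would: the job done as asked, in the order asked, and still so for the second after the job is handed in, with the robot touching nothing.
It also fails if it takes over 64 s, if anything falls off the work surface, if the arm or the gripper's body presses on something with over 40 N, if the wrist force passes 120 N, or if a joint passes its speed limit or range.

## Working session

There is one attempt and no reset: what is moved stays moved. The work goes in short steps, each a Python script; the robot and the scene stay as the last script left them, time stands still between calls to the robot, and variables do not carry over. Pictures are saved under pics/ and viewed, about 8 in all and at most 12, crops included, and the job is handed in when it is done.

```bash
mkdir -p pics
python3 - <<'E'
from workcell import r, viewer
import cv2, numpy as np
np.set_printoptions(precision=4,suppress=True)
for n in("side","top"):
    cv2.imwrite(f"pics/{n}0.png",cv2.resize(viewer.snapshot(n),None,fx=1.5625,fy=1.5625,interpolation=cv2.INTER_CUBIC))
    c=viewer.camera_info(n);print(n,np.array(c["K"]),np.array(c["view"]),sep="\n")
o=r.observe();print({k:np.round(v,3) for k,v in o.items()},r.hold_point_z)
E
```

```text
side
[[497.5809   0.     259.4468]
 [  0.     497.5809 187.1813]
 [  0.       0.       1.    ]]
[[ 0.7566 -0.6537 -0.0101 -0.3715]
 [-0.4935 -0.561  -0.6646  0.2869]
 [ 0.4288  0.5079 -0.7471  1.1527]
 [ 0.      0.      0.      1.    ]]
top
[[471.6519   0.     255.3225]
 [  0.     471.6519 183.0008]
 [  0.       0.       1.    ]]
[[ 0.0038 -0.9999 -0.0118 -0.0088]
 [-0.9868 -0.0019 -0.1617  0.5179]
 [ 0.1617  0.0123 -0.9868  1.5255]
 [ 0.      0.      0.      1.    ]]
{'time_s': np.float64(0.1), 'joint_positions': array([ 1.183,  0.481,  1.597, -0.   ,  1.065, -0.047]), 'joint_velocities': array([ 0.   , -0.001, -0.001, -0.001, -0.002,  0.001]), 'joint_efforts': array([ -0.   , -95.224, -43.104,  -0.   ,   0.005,   0.   ]), 'position': array([0.217, 0.612, 0.231]), 'eef_rot': array([ 0.   ,  0.817,  0.577, -0.   ]), 'ft_force': array([ 0.832,  0.29 , -0.343]), 'torque': array([0.053, 0.047, 0.013]), 'grip_width': np.float64(1.0)} 0.0187
```

View pics/side0.png

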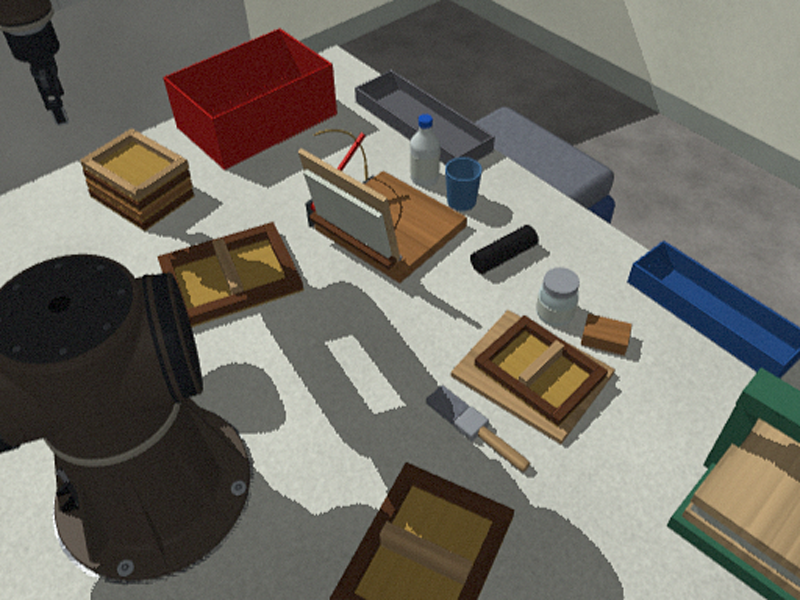

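View pics/top0.png

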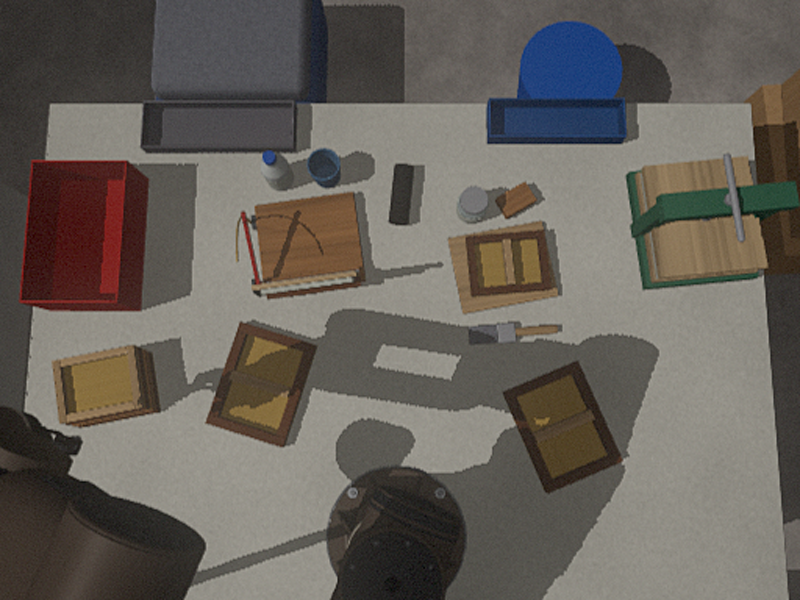

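```bash
cat > h.py <<'E'
from workcell import r, viewer
import cv2, numpy as np
np.set_printoptions(precision=4,suppress=True)
CI={n:[np.array(viewer.camera_info(n)[k]) for k in("K","view")] for n in("side","top")}
def proj(n,P):
    K,V=CI[n];P=np.atleast_2d(P);c=P@V[:3,:3].T+V[:3,3];u=c@K.T;return u[:,:2]/u[:,2:]
def crop(img,x0,y0,w,h,s):
    c=cv2.resize(img[y0:y0+h,x0:x0+w],None,fx=s,fy=s,interpolation=cv2.INTER_CUBIC)
    for i in range(0,w,10):
        cv2.line(c,(int(i*s),0),(int(i*s),12 if (x0+i)%50==0 else 5),(255,0,255),1)
        if i%20==0: cv2.putText(c,str(x0+i),(int(i*s),22),0,.35,(255,0,255),1)
    for i in range(0,h,10):
        cv2.line(c,(0,int(i*s)),(5,int(i*s)),(255,0,255),1)
        if i%20==0 and i: cv2.putText(c,str(y0+i),(7,int(i*s)+4),0,.35,(255,0,255),1)
    return c
E
python3 - <<'E'
from h import *
s,t=viewer.snapshot("side"),viewer.snapshot("top")
def pair(a,b,fn): cv2.imwrite(fn,np.hstack([a,b]))
pair(crop(s,190,80,114,100,3.5),crop(t,148,118,89,78,4.4872)[:350],"pics/stand.png")
pair(crop(s,285,195,114,90,3.5),crop(t,280,138,80,64,4.9219)[:315],"pics/mould.png")
E
```

```text
(no output)
```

View pics/stand.png

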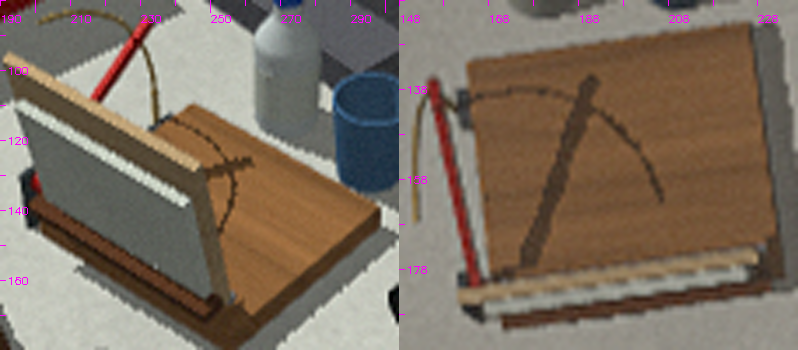

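View pics/mould.png

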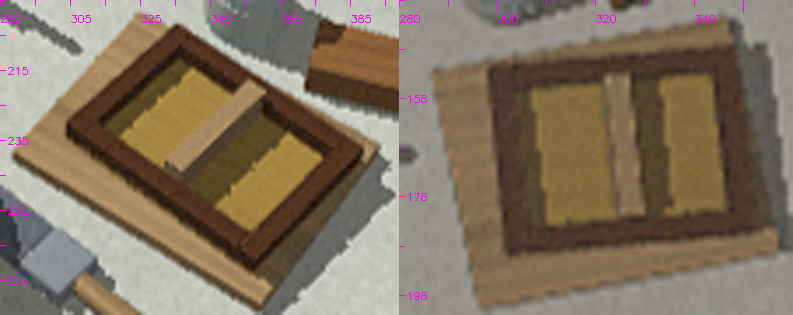

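```bash
cat > fit.py <<'E'
from h import *
from scipy.optimize import least_squares
def Rz(a): c,s=np.cos(a),np.sin(a);return np.array([[c,-s,0],[s,c,0],[0,0,1]])
def fit(obs,x0,model):
    f=lambda p:np.concatenate([(proj(n,model(p,L))[0]-uv)*w for n,L,uv,w in obs])
    s=least_squares(f,x0,loss="soft_l1");print(s.x,"res",np.round(f(s.x).reshape(-1,2),1).tolist());return s.x
rigid=lambda z:(lambda p,L:Rz(p[2])@np.array(L)+[p[0],p[1],z])
E
python3 - <<'E'
from fit import *
S=fit([("top",(.1,.11,.026),(163.15,131.8),1),("top",(.1,-.11,.026),(226.45,123.1),1),
 ("side",(.1,-.11,.026),(298.6,139.4),1),("side",(.1,.11,.026),(244.3,109.4),1),("side",(-.1,-.11,.026),(259,168),.5)],[.6,.2,0],rigid(0))
M=fit([("top",(.065,.085,.02),(298.1,152.2),1),("top",(.065,-.085,.02),(348.9,147.1),1),("top",(-.065,-.085,.02),(354,184.7),.5),("top",(-.065,.085,.02),(302.1,189.4),.5),
 ("top",(.049,0,.032),(324.3,153.2),1),("top",(-.049,0,.032),(326.9,181.5),1),
 ("side",(.065,.085,.02),(336.4,202.7),1),("side",(-.065,.085,.02),(305,230.7),1),("side",(.065,-.085,.02),(388.4,237.9),1),("side",(-.065,-.085,.02),(356.4,265.6),1)],[.6,-.2,0],rigid(.015))
# gauge: tip upper far edge, offset z candidates
T=lambda L:Rz(S[2])@np.array(L)+[S[0],S[1],0]
for top in(.005,.01):
    def gm(p,L): return T([-.085+L[0]*np.cos(p[0])-L[2]*np.sin(p[0]),L[1],.05+L[0]*np.sin(p[0])+L[2]*np.cos(p[0])])
    fit([("top",(.165,.114,top),(155.6,135.8),1),("side",(.165,.114,top),(232.5,86.5),1)],[.6],gm)
np.savez("S.npz",S=S,M=M)
# overlays
s,t=viewer.snapshot("side"),viewer.snapshot("top")
out=[]
for n,im,c1 in(("side",s,(190,75,114,100)),("top",t,(148,118,90,79))):
    sc=400/c1[2];c=crop(im,*c1,sc)
    def ln(A,B,col=(0,255,0)):
        a,b=[tuple(int(v) for v in np.round((proj(n,P)[0]+.5-c1[:2])*sc*16)) for P in(A,B)];cv2.line(c,a,b,col,1,cv2.LINE_AA,4)
    q=[(.1,.11),(.1,-.11),(-.1,-.11),(-.1,.11)]
    for i in range(4): ln(T(q[i]+(.026,)),T(q[i-1]+(.026,)))
    for th,col in((.5,(255,0,0)),(.6,(0,255,255)),(.7,(255,255,0))):
        for top in(0,.01): ln(gm([th],(.0,.114,top)),gm([th],(.165,.114,top)),col)
    out.append(c)
h=min(o.shape[0] for o in out);a=np.hstack([o[:h] for o in out]);out=[]
TM=lambda L:Rz(M[2])@np.array(L)+[M[0],M[1],.015]
for n,im,c1 in(("side",s,(290,195,105,65)),("top",t,(285,140,80,50))):
    sc=400/c1[2];c=crop(im,*c1,sc)
    def ln(A,B,col=(0,255,0)):
        p,b=[tuple(int(v) for v in np.round((proj(n,P)[0]+.5-c1[:2])*sc*16)) for P in(A,B)];cv2.line(c,p,b,col,1,cv2.LINE_AA,4)
    q=[(.065,.085),(.065,-.085),(-.065,-.085),(-.065,.085)]
    for i in range(4): ln(TM(q[i]+(.02,)),TM(q[i-1]+(.02,)))
    ln(TM((-.049,0,.032)),TM((.049,0,.032)))
    out.append(c)
h=min(o.shape[0] for o in out);b=np.hstack([o[:h] for o in out])
w=min(a.shape[1],b.shape[1]);cv2.imwrite("pics/ov.png",np.vstack([a[:,:w],b[:,:w]])[:600])
# ik check
from scipy.spatial.transform import Rotation as Ro
def quat(R): q=Ro.from_matrix(R).as_quat();return q[[3,0,1,2]]
for g in(.5,.6,.72):
  n=np.array([np.sin(g),0,-np.cos(g)])
  for sgn in(1,-1):
    for nm,X in(("x=hinge",np.array([0,sgn,0.])),("x=slope",sgn*np.array([np.cos(g),0,np.sin(g)]))):
      R=Rz(S[2])@np.c_[X,np.cross(n,X),n]
      res=[r.ik(T([-.085+.145*np.cos(a)-.01*np.sin(a)-.02*np.sin(a),0,.05+.145*np.sin(a)+.03*np.cos(a)]),quat(R)) for a in(g,1.0,1.6)]
      print(g,nm,sgn,[None if v is None else np.round(v,2).tolist() for v in res])
E
```

```text
[0.6147 0.1869 0.1532] res [[-0.4, 0.3], [-0.2, -0.4], [0.7, 0.1], [0.2, -0.0], [-1.5, 4.5]]
[ 0.57   -0.2414  0.0809] res [[0.1, -1.0], [-0.5, 0.2], [-0.7, 0.3], [-0.2, -0.1], [-0.1, -0.1], [0.3, 0.4], [-0.6, -0.9], [-1.6, -0.6], [1.0, 0.3], [1.2, 4.7]]
[0.5295] res [[0.3, 0.7], [-0.3, 0.6]]
[0.4996] res [[0.3, 0.6], [-0.2, 0.5]]
0.5 x=hinge 1 [[0.28, 0.46, 2.07, -0.46, 0.13, -1.01], [0.29, 0.32, 2.16, -0.38, 0.18, -1.07], [0.33, 0.2, 2.33, -0.61, 0.15, -0.81]]
0.5 x=slope 1 [[0.28, 0.46, 2.07, -0.46, 0.13, 0.56], [0.29, 0.32, 2.16, -0.38, 0.18, 0.5], [0.33, 0.2, 2.33, -0.61, 0.15, 0.76]]
0.5 x=hinge -1 [[0.28, 0.46, 2.07, -0.46, 0.13, 2.14], [0.29, 0.32, 2.16, -0.38, 0.18, 2.07], [0.33, 0.2, 2.33, -0.61, 0.15, 2.33]]
0.5 x=slope -1 [[0.28, 0.46, 2.07, -0.46, 0.13, -2.58], [0.29, 0.32, 2.16, -0.38, 0.18, -2.64], [0.33, 0.2, 2.33, -0.61, 0.15, -2.38]]
0.6 x=hinge 1 [[0.29, 0.43, 2.17, 4.14, 0.09, 0.68], None, [0.35, 0.21, 2.41, 4.18, 0.13, 0.7]]
0.6 x=slope 1 [[0.29, 0.43, 2.17, 4.14, 0.09, 2.25], None, [0.35, 0.21, 2.41, 4.18, 0.13, 2.27]]
0.6 x=hinge -1 [[0.29, 0.43, 2.17, 4.14, 0.09, -2.46], None, [0.35, 0.21, 2.41, 4.18, 0.13, -2.45]]
0.6 x=slope -1 [[0.29, 0.43, 2.17, 4.14, 0.09, -0.89], None, [0.35, 0.21, 2.41, 4.18, 0.13, -0.87]]
0.72 x=hinge 1 [[0.3, 0.42, 2.28, 3.5, 0.29, 1.34], [0.32, 0.34, 2.34, 3.56, 0.27, 1.29], [0.37, 0.24, 2.5, 3.58, 0.34, 1.32]]
0.72 x=slope 1 [[0.3, 0.42, 2.28, 3.5, 0.29, 2.91], [0.32, 0.34, 2.34, 3.56, 0.27, 2.86], [0.37, 0.24, 2.5, 3.58, 0.34, 2.89]]
0.72 x=hinge -1 [[0.3, 0.42, 2.28, 3.5, 0.29, -1.8], [0.32, 0.34, 2.34, 3.56, 0.27, -1.85], [0.37, 0.24, 2.5, 3.58, 0.34, -1.82]]
0.72 x=slope -1 [[0.3, 0.42, 2.28, 3.5, 0.29, -0.23], [0.32, 0.34, 2.34, 3.56, 0.27, -0.28], [0.37, 0.24, 2.5, 3.58, 0.34, -0.25]]
```

View pics/ov.png

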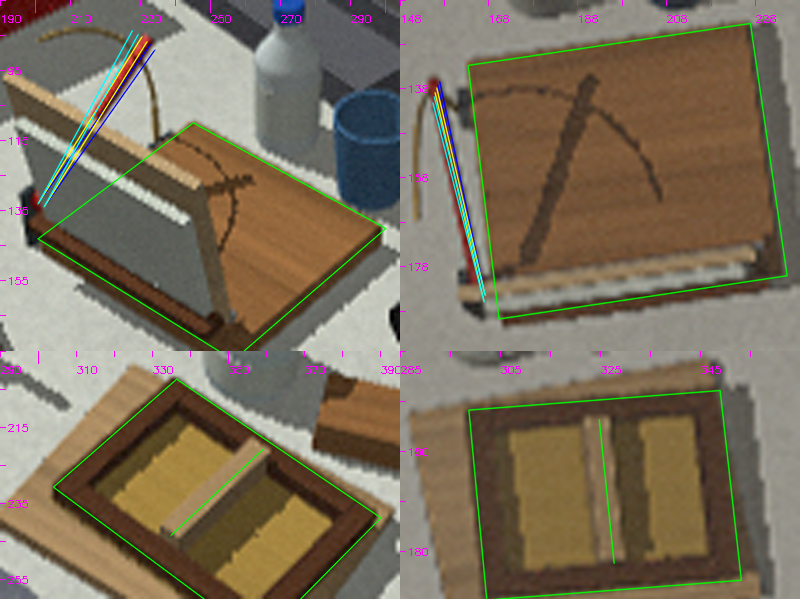

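```bash
cat > stand.py <<'E'
from fit import *
from scipy.spatial.transform import Rotation as Ro
S=np.load("S.npz")["S"];M=np.load("S.npz")["M"]
T=lambda L:Rz(S[2])@np.array(L)+[S[0],S[1],0]
def quat(R): q=Ro.from_matrix(R).as_quat();return q[[3,0,1,2]]
def att(tau,sgn=1,yaw=None):  # tool z tilted tau from down toward stand +x; jaws along hinge
    n=np.array([np.sin(tau),0,-np.cos(tau)]);X=np.array([0,sgn,0.])
    return quat(Rz(S[2] if yaw is None else yaw)@np.c_[X,np.cross(n,X),n])
def B(a,x,y,z): # board coords -> world
    return T([-.085+x*np.cos(a)-z*np.sin(a),y,.05+x*np.sin(a)+z*np.cos(a)])
TAU=.25
def fold(a,off=0): return B(a,.145,0,.010+off)-.011*(Rz(S[2])@[np.cos(TAU),0,np.sin(TAU)])
E
python3 - <<'E'
from stand import *
q=None
for sgn in(1,-1):
    q=att(TAU,sgn); print(sgn,[np.round(r.ik(fold(a),q),2).tolist() if r.ik(fold(a),q) is not None else None for a in(1.8,1.2,.7,.5)])
    for d in(.2,.3): 
        v=r.ik(B(.52,.077,0,.01+.006+.01),att(.52-d,sgn)); w=r.ik(Rz(M[2])@[0,0,0.]+[M[0],M[1],.026],att(-d,sgn,M[2]));print(d,v,w)
q=att(TAU,1)
r.command_gripper(0)
r.move_to(fold(1.57,.10)+[0,0,.03],q)
print(r.observe()["time_s"],r.observe()["position"])
hit=r.servo_line(fold(1.57,-.02),velocity=.1,f_stop=4)
o=r.observe();print(hit,o["time_s"],o["position"],fold(1.57),o["ft_force"])
for a in np.arange(1.5,.71,-.13):
    r.servo_line(fold(a),velocity=.12);o=r.observe();print(round(a,2),o["time_s"],o["ft_force"])
print(o["position"],fold(a))
s,t=viewer.snapshot("side"),viewer.snapshot("top")
cv2.imwrite("pics/f1.png",np.hstack([crop(s,190,75,114,114,3.5),crop(t,148,118,89,89,4.4872)[:399]]))
E
```

```text
1 [[0.3, 0.24, 2.17, -0.08, 0.49, -1.36], [0.28, 0.35, 1.99, -0.06, 0.55, -1.4], [0.26, 0.47, 1.89, -0.05, 0.53, -1.42], [0.26, 0.52, 1.87, -0.05, 0.5, -1.42]]
0.2 [ 0.2764  0.4719  2.0702 -0.1382  0.2843 -1.3211] [-0.3948  0.77    1.6511 -0.1162  0.9021 -1.9661]
0.3 [ 0.2681  0.4919  1.9848 -0.0579  0.4469 -1.4064] [-0.3718  0.8164  1.5664 -0.1509  1.0351 -1.9284]
-1 [[0.3, 0.24, 2.17, -0.08, 0.49, 1.78], [0.28, 0.35, 1.99, -0.06, 0.55, 1.74], [0.26, 0.47, 1.89, -0.05, 0.53, 1.72], [0.26, 0.52, 1.87, -0.05, 0.5, 1.72]]
0.2 [ 0.2764  0.4719  2.0702 -0.1382  0.2843  1.8205] [-0.3948  0.77    1.6511 -0.1162  0.9021  1.1755]
0.3 [ 0.2681  0.4919  1.9848 -0.0579  0.4469  1.7352] [-0.3718  0.8164  1.5664 -0.1509  1.0351  1.2132]
2.8667 [0.4119 0.1561 0.2225]
True 3.6833 [0.4907 0.1676 0.2014] [0.5104 0.1708 0.1923] [-0.0714  0.2192  1.1652]
1.5 4.1083 [-0.6684 -0.0374 -0.8081]
1.37 4.4167 [-1.8884  0.0584 -0.7945]
1.24 4.725 [-0.2126 -0.1132 -0.1021]
1.11 5.0333 [ 0.349  -0.392  -0.0395]
0.98 5.3417 [-0.0282 -0.5753 -1.2358]
0.85 5.65 [-0.4555 -0.5766  0.3856]
0.72 5.9583 [ 0.8209 -0.7374  2.7189]
[0.6226 0.1882 0.1511] [0.6213 0.188  0.1504]
```

View pics/f1.png

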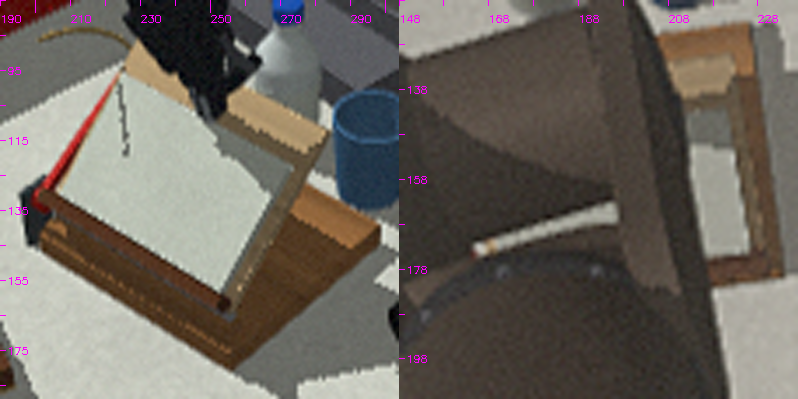

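Run:
```python
from stand import *
p=r.observe()["position"]
r.servo_line(p+[-.03,0,.08],velocity=.2)
j=r.observe()["joint_positions"];j=np.array(j);j[0]=-.35;r.movej(j.tolist())
print(r.observe()["time_s"])
s,t=viewer.snapshot("side"),viewer.snapshot("top")
cv2.imwrite("pics/f2s.png",crop(s,192,78,113,108,5.5));cv2.imwrite("pics/f2t.png",crop(t,150,118,90,75,8))
```

```text
8.05
```

View pics/f2s.png

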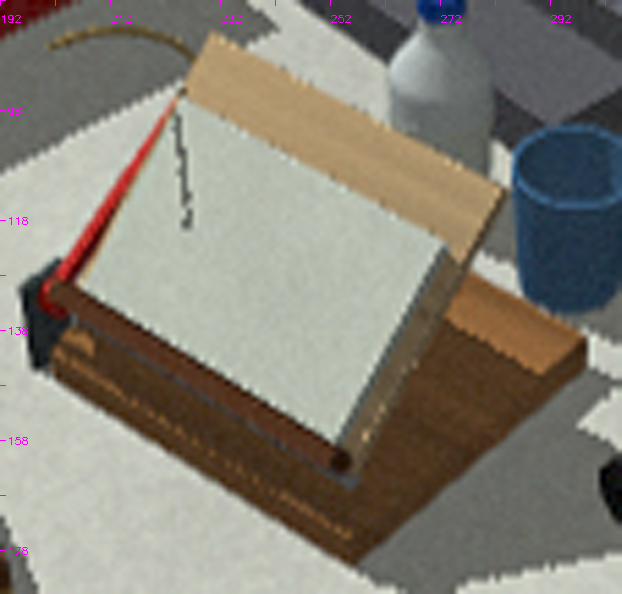

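View pics/f2t.png

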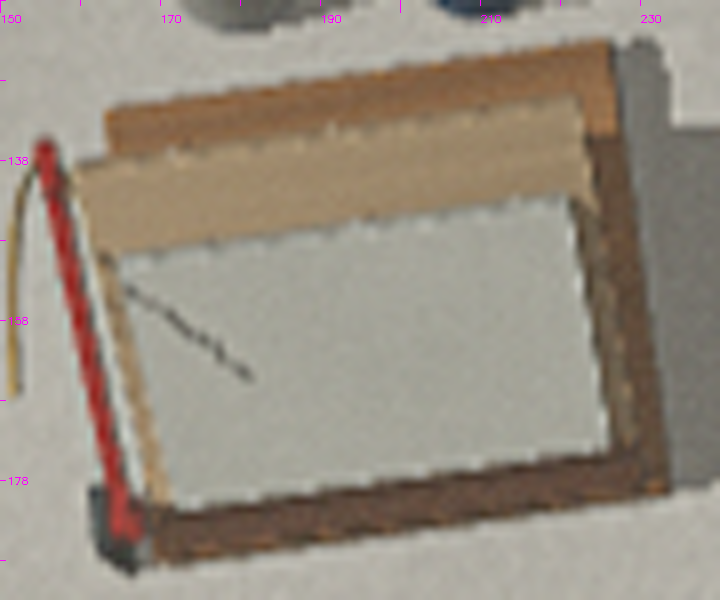

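```bash
cat > fit2.py <<'E'
from fit import *
def world(p,L,hinge):  # p: x,y,yaw
    return Rz(p[2])@np.array(L)+[p[0],p[1],0]
def bd(a,x,y,z): return [-.085+x*np.cos(a)-z*np.sin(a),y,.05+x*np.sin(a)+z*np.cos(a)]
O=[("side","b",(.165,-.1,.01),(283.8,112.2),1),("side","b",(.165,.1,.01),(230.5,84.0),1),
("side","p",(.115,-.09,.01),(273.3,122.9),1),("side","p",(.115,.09,.01),(225.3,94.9),1),
("side","s",(.1,-.11,.026),(298.7,139.8),1),("side","s",(.1,-.11,0),(298.7,144.9),1),("side","s",(-.1,-.11,0),(256.9,180.4),1),("side","s",(-.1,.11,0),(202,146.7),1),
("top","s",(.1,.11,.026),(163.5,131.75),1),("top","s",(.1,-.11,.026),(226,123.25),1),("top","s",(-.1,-.11,0),(233.5,179.25),1),
("top","b",(.165,.1,.01),(159.4,138.6),1),("top","b",(.165,-.1,.01),(222.25,129.9),1),
("top","p",(.115,.09,.01),(164,150.1),1),("top","p",(.115,-.09,.01),(221,142.1),1),
("top","g",(.165,.114,.01),(155.4,135.5),1),("side","g",(.165,.114,.01),(232.3,86),1)]
def run(half,shift,gt):
    def f(p):
        o=[]
        for n,k,L,uv,w in O:
            x,y,z=L
            if k=="s": q=L
            elif k=="g": q=bd(p[4],x,y,gt)
            else: q=bd(p[3],x,y,z+(p[5] if k=="p" else 0))
            d=p[6:8] if n=="side" else p[8:10]
            o.append((proj(n,Rz(p[2])@np.array(q)+[p[0],p[1],0])[0]+half-uv+d)*w)
        return np.r_[np.concatenate(o),p[6:]*(.7 if shift else 100)]
    s=least_squares(f,[.61,.19,.15,.7,.55,.005,0,0,0,0],loss="soft_l1")
    print(half,shift,gt,s.x,round(s.cost,2));return s.x,f(s.x)[:-4].reshape(-1,2)
if __name__=="__main__":
    for half in(0,.5):
        for sh in(0,1):
            for gt in(.005,.01): x,e=run(half,sh,gt)
    for o,v in zip(O,e): print(o[:3],v.round(1))
E
python3 fit2.py
```

```text
0 0 0.005 [ 0.619   0.1903  0.1452  0.7188  0.5447 -0.0043 -0.0001 -0.0001  0.0002
 -0.    ] 16.21
0 0 0.01 [ 0.6189  0.1903  0.1455  0.7183  0.5143 -0.0043 -0.0001 -0.0001  0.0002
 -0.    ] 16.28
0 1 0.005 [ 0.6197  0.1914  0.1466  0.708   0.5313 -0.0047 -0.2904 -0.0883  0.6164
  0.3265] 15.45
0 1 0.01 [ 0.6196  0.1914  0.1469  0.7074  0.5009 -0.0047 -0.2882 -0.0897  0.6207
  0.3282] 15.52
0.5 0 0.005 [ 0.6198  0.1925  0.145   0.7173  0.546  -0.0031 -0.0002 -0.0001  0.0003
 -0.0001] 16.99
0.5 0 0.01 [ 0.6197  0.1925  0.1453  0.7168  0.5156 -0.0031 -0.0002 -0.0001  0.0003
 -0.0001] 17.06
0.5 1 0.005 [ 0.6206  0.1935  0.1467  0.7084  0.5332 -0.0046 -0.5269 -0.0771  0.7621
  0.125 ] 15.36
0.5 1 0.01 [ 0.6206  0.1935  0.147   0.7078  0.5027 -0.0046 -0.524  -0.0782  0.7669
  0.1268] 15.43
('side', 'b', (0.165, -0.1, 0.01)) [ 0.3 -0.5]
('side', 'b', (0.165, 0.1, 0.01)) [ 0.3 -0.7]
('side', 'p', (0.115, -0.09, 0.01)) [-0.3  3.6]
('side', 'p', (0.115, 0.09, 0.01)) [0.5 5.3]
('side', 's', (0.1, -0.11, 0.026)) [ 0.5 -1.7]
('side', 's', (0.1, -0.11, 0)) [ 0.1 -0.5]
('side', 's', (-0.1, -0.11, 0)) [-1.1  1. ]
('side', 's', (-0.1, 0.11, 0)) [-0.7  0.2]
('top', 's', (0.1, 0.11, 0.026)) [-1.2 -0.9]
('top', 's', (0.1, -0.11, 0.026)) [-0.2 -1.5]
('top', 's', (-0.1, -0.11, 0)) [0.6 0.6]
('top', 'b', (0.165, 0.1, 0.01)) [-0.9  0. ]
('top', 'b', (0.165, -0.1, 0.01)) [-0.2 -0.4]
('top', 'p', (0.115, 0.09, 0.01)) [1.3 1.5]
('top', 'p', (0.115, -0.09, 0.01)) [0.3 1.5]
('top', 'g', (0.165, 0.114, 0.01)) [-0.2 -0.5]
('side', 'g', (0.165, 0.114, 0.01)) [ 0.3 -0.5]
```

Run:
```python
import fit2
from fit2 import *
for xe in(.115,.121,.127):
    fit2.O=[(n,k,(xe,)+L[1:],uv,w) if k=="p" else (n,k,L,uv,w) for n,k,L,uv,w in O]
    print(xe);[run(h,1,.01) for h in(0,.5)]
fit2.O=[o for o in O if o[1]!="p"]
print("none")
for h in(0,.5):
    for sh in(0,1): x,e=run(h,sh,.01)
for o,v in zip(fit2.O,e): print(o[:3],v.round(1))
for gt in(.005,.01):
    for xx in(0,.0):
        q=lambda x,z:Rz(x_[2])@np.array(bd(x_[4],x,.114,z))+[x_[0],x_[1],0]
        x_,_=run(.5,1,gt);print(gt,"near top end pred top/side",proj("top",q(0,gt)),proj("side",q(0,gt)),"far low", proj("side",q(.165,gt-.01)))
        break
```

```text
0.115
0 1 0.01 [ 0.6196  0.1914  0.1469  0.7074  0.5009 -0.0047 -0.2882 -0.0897  0.6207
  0.3282] 15.52
0.5 1 0.01 [ 0.6206  0.1935  0.147   0.7078  0.5027 -0.0046 -0.524  -0.0782  0.7669
  0.1268] 15.43
0.121
0 1 0.01 [ 0.6192  0.1912  0.1467  0.7019  0.4997  0.0029 -0.2585 -0.1446  0.6381
  0.3565] 9.16
0.5 1 0.01 [ 0.6202  0.1933  0.1468  0.7025  0.5016  0.003  -0.4939 -0.1321  0.7864
  0.1497] 9.07
0.127
0 1 0.01 [ 0.6182  0.1902  0.1447  0.7062  0.5061  0.0079 -0.2253 -0.0519  0.4505
  0.242 ] 5.67
0.5 1 0.01 [ 0.6192  0.1923  0.1448  0.7069  0.508   0.008  -0.47   -0.045   0.5909
  0.0357] 5.61
none
0 0 0.01 [ 0.6177  0.1891  0.1457  0.7157  0.5154 -0.4488 -0.0001 -0.0001  0.0001
  0.    ] 5.38
0 1 0.01 [ 0.6183  0.1901  0.1463  0.7061  0.5052  2.8189 -0.1951 -0.0501  0.5227
  0.3436] 4.92
0.5 0 0.01 [ 0.6185  0.1914  0.1448  0.7158  0.5169  0.2428 -0.0002 -0.0001  0.0002
 -0.0001] 5.83
0.5 1 0.01 [ 0.6192  0.1923  0.1462  0.7067  0.507  -3.7052 -0.4243 -0.0406  0.6682
  0.1396] 4.81
('side', 'b', (0.165, -0.1, 0.01)) [ 0.3 -0. ]
('side', 'b', (0.165, 0.1, 0.01)) [ 0.3 -0.3]
('
[... 199 characters left out ...]
 0.026)) [-1.  -0.5]
('top', 's', (0.1, -0.11, 0.026)) [ 0.1 -1.1]
('top', 's', (-0.1, -0.11, 0)) [0.9 1. ]
('top', 'b', (0.165, 0.1, 0.01)) [-0.6  0.4]
('top', 'b', (0.165, -0.1, 0.01)) [0.1 0.1]
('top', 'g', (0.165, 0.114, 0.01)) [0.1 0. ]
('side', 'g', (0.165, 0.114, 0.01)) [ 0.2 -0.2]
0.5 1 0.005 [ 0.6193  0.1923  0.1458  0.7072  0.5375 -3.7211 -0.4268 -0.0394  0.6644
  0.139 ] 4.8
0.005 near top end pred top/side [[164.601  182.7828]] [[201.475  130.8112]] far low [[233.7314  86.8938]]
0.5 1 0.01 [ 0.6192  0.1923  0.1462  0.7067  0.507  -3.7052 -0.4243 -0.0406  0.6682
  0.1396] 4.81
0.01 near top end pred top/side [[164.4215 183.2741]] [[200.7634 130.1103]] far low [[233.6934  86.9342]]
```

Run:
```python
import fit2
from fit2 import *
fit2.O=[(n,k,(.127,)+L[1:],uv,w) if k=="p" else (n,k,L,uv,w) for n,k,L,uv,w in O]
x,_=run(0,1,.01)
s0=cv2.resize(cv2.imread("pics/side0.png"),(512,384),interpolation=cv2.INTER_AREA)
s1=viewer.snapshot("side")
def mask(im): f=im.astype(float);return np.clip((f[:,:,2]-np.maximum(f[:,:,1],f[:,:,0]))/90,0,1)
m0,m1=mask(s0),mask(s1)
def cross(row,t=.35):
    i=np.flatnonzero(row>t)
    if not len(i): return None
    a,b=i[0],i[-1]; L=a-(row[a]-t)/(row[a]-row[a-1]+1e-9); R=b+(row[b]-t)/(row[b]-row[b+1]+1e-9); return L,R
D=[]
for v in range(88,101,2):
    c=cross(m0[v,205:245]);print("up",v,c and np.round(np.array(c)+205,1)); c and D.append((v,0,c[0]+205)); c and D.append((v,1,c[1]+205))
for v in range(100,128,3):
    c=cross(m1[v,195:235]);print("now",v,c and np.round(np.array(c)+195,1)); c and D.append((v,0,c[0]+195))
def hull(g,gt):
    P=[Rz(x[2])@np.array(bd(g,a,.114+b,gt-c))+[x[0],x[1],0] for a in(0,.165) for b in(-.004,.004) for c in(0,.01)]
    return cv2.convexHull((proj("side",P)+x[6:8]).astype(np.float32))[:,0]
def edge(h,v):
    xs=[]
    for a,b in zip(h,np.roll(h,-1,0)):
        if (a[1]-v)*(b[1]-v)<=0 and a[1]!=b[1]: xs.append(a[0]+(v-a[1])/(b[1]-a[1])*(b[0]-a[0]))
    return (min(xs),max(xs)) if xs else None
def f(p,fixed=None):
    gt=p[1] if fixed is None else fixed;h=hull(p[0],gt);o=[]
    for v,k,u in D:
        e=edge(h,v);o.append(5 if e is None else e[k]-u+(p[2] if len(p)>2 else 0))
    return np.array(o)
for init in([.52,.008],[.52,.008,0.]):
    s=least_squares(f,init,loss="soft_l1",diff_step=1e-3,x_scale=[.1,.01,1][:len(init)]);print(s.x,s.cost,f(s.x).round(1))
for gt in(.005,.01):
    s=least_squares(lambda p:f(p,gt),[.52],loss="soft_l1",diff_step=1e-3);print(gt,s.x,s.cost,f(s.x,gt).round(1))
```

```text
0 1 0.01 [ 0.6182  0.1902  0.1447  0.7062  0.5061  0.0079 -0.2253 -0.0519  0.4505
  0.242 ] 5.67
up 88 [227.4 232.4]
up 90 [226.3 231. ]
up 92 [225.  230.1]
up 94 [223.5 228.4]
up 96 [222.3 227. ]
up 98 [221.1 225.8]
up 100 [219.6 224.4]
now 100 [219.6 221.7]
now 103 [217.5 220. ]
now 106 [215.5 218.6]
now 109 [213.4 216.7]
now 112 [211.3 214.9]
now 115 [209.3 213.2]
now 118 [207.3 211.7]
now 121 [205.4 210.3]
now 124 [203.4 208.7]
now 127 [201.2 206. ]
[0.5501 0.0116] 0.214742000076922 [ 0.1  0.2 -0.1  0.2 -0.1 -0.2 -0.   0.2 -0.1  0.2 -0.3  0.1 -0.1  0.1
 -0.1 -0.1 -0.1  0.1  0.1  0.1  0.  -0.  -0.   0.1]
[ 0.5481  0.0013 -2.4847] 0.17875234928818928 [ 0.1 -0.  -0.1  0.2 -0.1 -0.2  0.   0.1 -0.1  0.2 -0.3  0.1 -0.1  0.1
 -0.1 -0.  -0.1  0.1  0.1  0.1  0.  -0.  -0.   0.1]
0.005 [0.6043] 3.656148996253549 [-0.2 -0.3 -0.4 -0.2 -0.3 -0.5 -0.1 -0.  -0.1  0.1 -0.2  0.1  0.1  0.2
  0.   0.3  0.3  0.7  0.8  0.9  1.   1.1  1.2  1.5]
0.01 [0.5635] 0.47359576445922213 [ 0.   0.  -0.2  0.1 -0.2 -0.3 -0.   0.1 -0.1  0.2 -0.3  0.1 -0.1  0.1
 -0.1  0.  -0.   0.2  0.3  0.3  0.3  0.3  0.3  0.4]
```

```bash
cat > gfit.py <<'E'
import fit2
from fit2 import *
X=np.array([.6182,.1902,.1447])
def mask(im): f=im.astype(float);return np.clip((f[:,:,2]-np.maximum(f[:,:,1],f[:,:,0]))/80,0,1)
R0={"side":(slice(78,101),slice(205,245)),"top":(slice(128,190),slice(148,170))}
def ren(n,p):
    g,d,yaw=p[0],p[1:4],p[4]
    P=[Rz(yaw)@np.array(bd(g,a,.114+b,.01-c))+[X[0]+d[0],X[1]+d[1],d[2]] for a in(0,.165) for b in(-.004,.004) for c in(0,.01)]
    sy,sx=R0[n];K=8
    uv=proj(n,P)+.5-[sx.start,sy.start]
    m=np.zeros(((sy.stop-sy.start)*K,(sx.stop-sx.start)*K),np.float32)
    cv2.fillConvexPoly(m,cv2.convexHull(np.round(uv*K*16).astype(np.int32)),1.,cv2.LINE_8,4)
    return cv2.resize(m,None,fx=1/K,fy=1/K,interpolation=cv2.INTER_AREA)
E
python3 - <<'E'
from gfit import *
s0=cv2.resize(cv2.imread("pics/side0.png"),(512,384),interpolation=cv2.INTER_AREA)
t=viewer.snapshot("top")
m={"side":mask(s0)[R0["side"]],"top":mask(t)[R0["top"]]}
print(m["side"][4:12,20:32].round(1)); 
from scipy.optimize import minimize
for pri in(.002,.004):
  def cost(q):
    p=np.array([q[0]/10+.55,*(q[1:4]*.01),.1447+q[4]/10])
    return sum(((ren(n,p)-m[n])**2).sum() for n in m)+(((p[1:4])/pri)**2).sum()+((p[4]-.1447)/.01)**2
  for g0 in(-.5,.3):
    best=minimize(cost,[g0,0,0,0,0],method="Nelder-Mead",options=dict(maxiter=1500,initial_simplex=np.array([[g0,0,0,0,0]]+[[g0+.3*(i==0)]+[.3*(i==k) for k in(1,2,3)]+[.1*(i==4)] for i in range(5)])))
    q=best.x;print(pri,g0,.55+q[0]/10,q[1:4]*10,"mm",.1447+q[4]/10,best.fun)
E
```

```text
[[0.  0.  0.  0.  0.  0.  0.  0.  0.  0.  0.  0. ]
 [0.  0.  0.  0.  0.  0.  0.  0.  0.  0.  0.  0. ]
 [0.  0.  0.  0.  0.  0.1 0.4 0.1 0.  0.  0.  0. ]
 [0.  0.  0.  0.  0.  0.7 1.  0.7 0.1 0.  0.  0. ]
 [0.1 0.  0.  0.  0.4 1.  1.  1.  0.4 0.  0.  0. ]
 [0.1 0.1 0.  0.2 1.  1.  1.  0.9 0.4 0.  0.  0. ]
 [0.  0.1 0.1 0.8 1.  1.  1.  0.5 0.2 0.  0.  0. ]
 [0.  0.  0.4 1.  1.  1.  0.7 0.3 0.  0.  0.  0. ]]
0.002 -0.5 0.546723323956624 [-1.1799  0.2303  1.815 ] mm 0.14797325411198217 46.94448133050851
0.002 0.3 0.5694316675997636 [-0.3427  0.1473 -0.6098] mm 0.1475157172951127 46.72528233529111
0.004 -0.5 0.5435479929008054 [-2.1579 -0.2581  2.4806] mm 0.14976508785930662 46.18179354683539
0.004 0.3 0.5696750100216446 [-0.6123  0.317  -0.9791] mm 0.1454099619923023 46.37352120369142
```

Run:
```python
from stand import *
S0=S.copy()
S[:]=[.6182,.1902,.1447];np.savez("S.npz",S=S,M=M)
for a in(.71,.65,.60,.55): print(a,proj("side",B(a,.165,.114,.01)),proj("side",B(a,.165,.1,.01)),proj("side",B(a,.165,-.1,.01)),proj("top",B(a,.165,.114,.01)))
tcp=np.array([.6226,.1882,.1511]); E=tcp+.011*(Rz(S[2])@[np.cos(TAU),0,np.sin(TAU)])
l=Rz(S[2]).T@(E-[S[0],S[1],0])-[-.085,0,.05]; rr=np.hypot(l[0],l[2]);print("touch angle",np.arctan2(l[2],l[0])-np.arcsin(.01/rr),rr,l)
# push on
q=att(TAU,1)
r.move_to(fold(.80,.03),q)
for a in(.70,.65,.60):
    r.servo_line(fold(a),velocity=.08);o=r.observe();print(a,o["time_s"],o["ft_force"],o["position"]-fold(a))
r.servo_line(o["position"]+[-.03,0,.08],velocity=.25)
j=np.array(r.observe()["joint_positions"]);j[0]=-.35;r.movej(j.tolist());print(r.observe()["time_s"])
s,t=viewer.snapshot("side"),viewer.snapshot("top")
a=crop(s,195,75,100,50,8);b=crop(t,148,118,80,25,10);cv2.imwrite("pics/f3.png",np.vstack([a,b])[:600])
cv2.imwrite("s3.png",s);cv2.imwrite("t3.png",t)
```

```text
0.71 [[227.3956  81.7505]] [[230.8869  83.6244]] [[284.2111 112.2472]] [[153.8001 139.3249]]
0.65 [[229.0983  82.741 ]] [[232.5757  84.6079]] [[285.6666 113.1104]] [[154.0985 137.8619]]
0.6 [[230.4278  83.6939]] [[233.8933  85.5554]] [[286.7842 113.9658]] [[154.3773 136.7845]]
0.55 [[231.6736  84.758 ]] [[235.127   86.6146]] [[287.8138 114.9406]] [[154.6821 135.8375]]
touch angle 0.7360064645729312 0.1439572884818 [ 0.0997 -0.0026  0.1038]
0.7 10.3833 [4.0938 0.3257 2.5047] [ 0.0016  0.0001 -0.0004]
0.65 10.6333 [ 4.9173 -0.3915  5.9274] [0.0017 0.0003 0.0003]
0.6 10.8833 [ 6.0574 -0.0694  9.5634] [0.0021 0.0003 0.0007]
12.8333
```

View pics/f3.png

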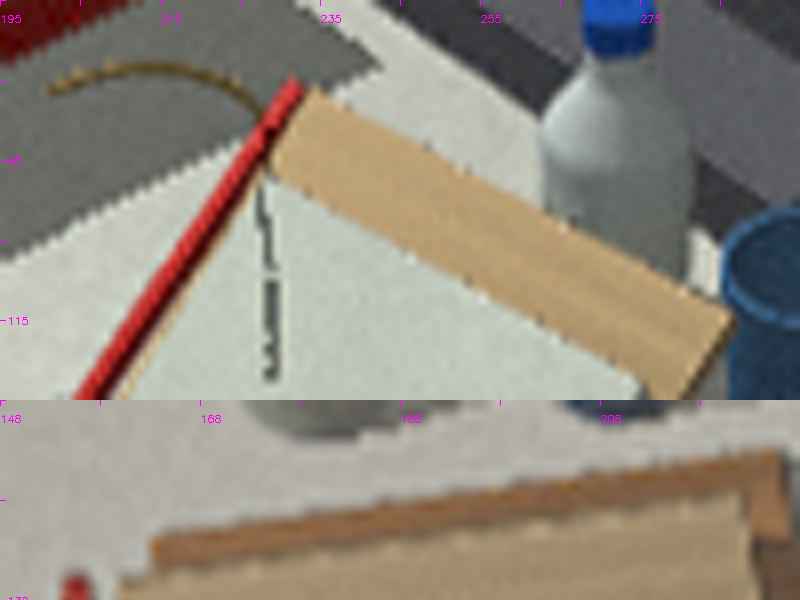

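```bash
cat > align.py <<'E'
from gfit import *
from scipy.optimize import minimize
R0["side"]=(slice(78,126),slice(196,245))
RB={"side":(slice(78,126),slice(222,295))}
def tan(im): f=im.astype(float);return np.clip((f[:,:,1]-f[:,:,0]-8)/25,0,1)*(f[:,:,2]-f[:,:,1]<70)
def renb(a,d,yaw):
    P=[Rz(yaw)@np.array(bd(a,x,y,.01+h))+[X[0]+d[0],X[1]+d[1],d[2]] for x,y,h in((.165,-.1,0),(.165,.1,0),(.127,.09,.008),(.127,-.09,.008))]
    # strip: up from the post's visible edge
    sy,sx=RB["side"];K=8;uv=proj("side",P)+.5-[sx.start,sy.start]
    m=np.zeros(((sy.stop-sy.start)*K,(sx.stop-sx.start)*K),np.float32)
    cv2.fillConvexPoly(m,cv2.convexHull(np.round(uv*K*16).astype(np.int32)),1.,cv2.LINE_8,4)
    return cv2.resize(m,None,fx=1/K,fy=1/K,interpolation=cv2.INTER_AREA)
def align(s,t):
    m={"side":mask(s)[R0["side"]],"top":mask(t)[R0["top"]]};tb=tan(s)[RB["side"]]
    for use_yaw in(.003,.01):
        def parts(q):
            d=q[2:5]*.01;yaw=.1447+q[5]/10;p=[.55+q[0]/10,*d,yaw];a=.57+q[1]/10
            return sum(((ren(n,p)-m[n])**2).sum() for n in m),((renb(a,d,yaw)-tb)**2).sum(),((d/.003)**2).sum()+((yaw-.1447)/use_yaw)**2
        I=np.zeros((7,6));I[1:]=np.eye(6)*.25;I[:,0]-=.1
        b=None
        for k in range(3):
            b=minimize(lambda q:sum(parts(q)),I[0] if b is None else b.x,method="Nelder-Mead",options=dict(maxiter=1200,initial_simplex=I if b is None else b.x+np.r_[np.zeros((1,6)),np.eye(6)*.15]))
        q=b.x;print("g %.4f a %.4f diff %.4f"%(.55+q[0]/10,.57+q[1]/10,.02+(q[1]-q[0])/10),"d mm",q[2:5]*10,"yaw",.1447+q[5]/10,np.round(parts(q),1))
E
python3 - <<'E'
from align import *
s,t=cv2.imread("s3.png"),cv2.imread("t3.png")
align(s,t)
m=tan(s)[RB["side"]];cv2.imwrite("pics/tan.png",cv2.resize(np.hstack([m,renb(.6,np.zeros(3),.1447)])*255,None,fx=5,fy=5,interpolation=cv2.INTER_NEAREST))
E
```

```text
g 0.5466 a 0.5913 diff 0.0447 d mm [-1.7028 -0.3093  2.2657] yaw 0.1448108167925621 [ 88.4 107.5   0.9]
g 0.5407 a 0.5899 diff 0.0493 d mm [-1.4256  0.0641  2.2411] yaw 0.1494317365413181 [ 88.  107.7   1. ][ WARN:0@3.329] global loadsave.cpp:1063 imwrite_ Unsupported depth image for selected encoder is fallbacked to CV_8U.
```

View pics/tan.png

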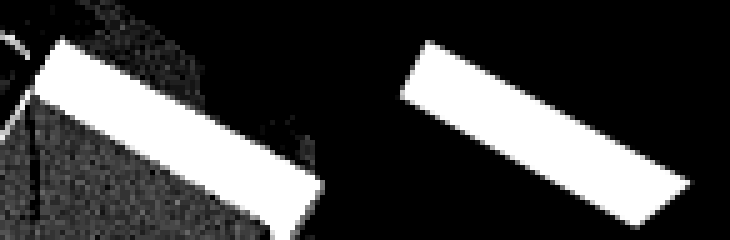

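```bash
sed -i 's/-8)\/25/-25)\/20/' align.py
python3 - <<'E'
from align import *
align(cv2.imread("s3.png"),cv2.imread("t3.png"))
from stand import *
r.move_to(fold(.70,.02),att(TAU,1))
for a in(.60,.551):
    r.servo_line(fold(a),velocity=.06);o=r.observe();print(a,o["time_s"],o["ft_force"],o["position"]-fold(a))
r.servo_line(o["position"]+[-.03,0,.08],velocity=.25)
j=np.array(r.observe()["joint_positions"]);j[0]=-.35;r.movej(j.tolist());print(r.observe()["time_s"])
s,t=viewer.snapshot("side"),viewer.snapshot("top");cv2.imwrite("s4.png",s);cv2.imwrite("t4.png",t)
align(s,t)
E
```

```text
g 0.5461 a 0.5624 diff 0.0164 d mm [-0.7613  0.6073  1.423 ] yaw 0.14745333972138688 [89.9 78.9  1.2]
g 0.5509 a 0.5651 diff 0.0141 d mm [-0.2597  0.7168  1.2054] yaw 0.14920848035756912 [91.  79.6  0.4]
0.6 15.1167 [-0.3128 -1.0946  3.2119] [ 0.0005 -0.0002 -0.0006]
0.551 15.3833 [-0.9759 -2.6537  4.971 ] [ 0.0006 -0.0001 -0.0003]
17.3333
g 0.5601 a 0.5067 diff -0.0535 d mm [-0.4542  0.2543  1.4996] yaw 0.144705509770403 [91.1 69.3  0.3]
g 0.5428 a 0.4639 diff -0.0789 d mm [-0.6233  0.1691  2.9582] yaw 0.15012678920010508 [88.3 62.6  1.3]
```

Run:
```python
from h import *
a,b=[cv2.imread(f) for f in("s3.png","s4.png")]
A=np.hstack([crop(i,215,78,40,30,10) for i in(a,b)]);C=np.hstack([crop(i,262,98,40,30,10) for i in(a,b)])
cv2.imwrite("pics/cmp.png",np.vstack([A,C]))
```

```text
(no output)
```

View pics/cmp.png

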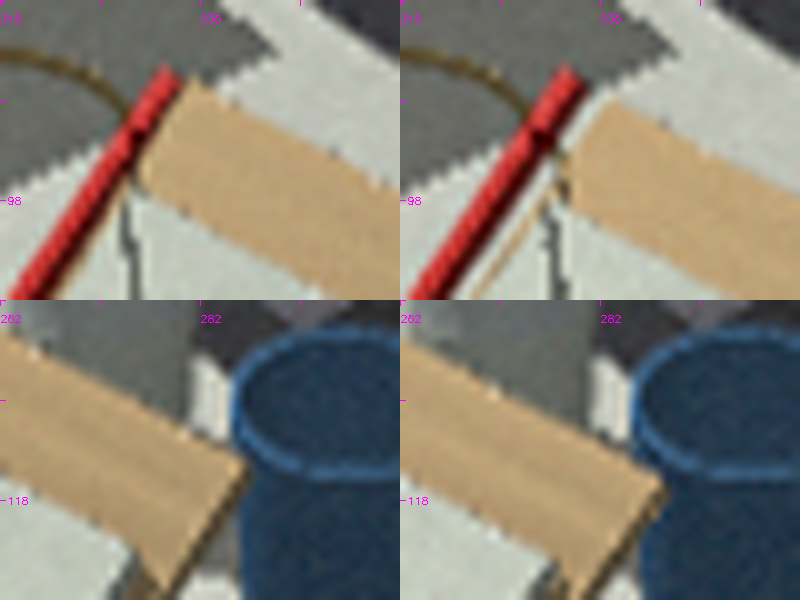

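Run:
```python
from stand import *
s=cv2.imread("s4.png").astype(float)
red=s[:,:,2]-np.maximum(s[:,:,1],s[:,:,0]);gb=s[:,:,1]-s[:,:,0]
def lin(P,Q,v): return P[0]+(v-P[1])/(Q[1]-P[1])*(Q[0]-P[0])
def sub(x,i,t): return i+(t-x[i])/(x[i+1]-x[i])
rows=list(range(88,126,3));obs=[]
for v in rows:
    i=np.flatnonzero(red[v,195:245]>40)+195
    L=sub(red[v],i[0]-1,40);Rr=sub(red[v],i[-1],40)
    k=[u for u in range(int(Rr)+2,int(Rr)+9) if gb[v,u]<30<=gb[v,u+1] and red[v,u+1]>10]
    bl=sub(gb[v],k[0],30) if k else np.nan
    obs.append((L,Rr,bl))
obs=np.array(obs)
print("row  L R boardleft\n",np.c_[rows,obs].round(2))
def e(a,y,z,v): return lin(proj("side",B(a,0.02,y,z))[0],proj("side",B(a,.165,y,z))[0],v)
v=np.array(rows)
for a in(.50,.525,.55,.575): print(a,"L",np.array([e(a,.118,.01,k) for k in v]).round(2),"bl",np.array([e(a,.1,.01,k) for k in v]).round(2))
# fit each line's angle with free u-shift -> slope only, and with fixed shift
from scipy.optimize import least_squares
for nm,c,y in(("gauge L",0,.118),("board +y",2,.1)):
    ok=~np.isnan(obs[:,c]) 
    f=lambda p:np.array([e(p[0],y,.01,k) for k in v[ok]])+p[1]-obs[ok,c]
    q=least_squares(f,[.55,0],loss="soft_l1",f_scale=.2);print(nm,"slope fit",q.x,f(q.x).round(2))
    q=least_squares(lambda p:f([p[0],0]),[.55],loss="soft_l1",f_scale=.2);print("  fixed",q.x)
# board top-edge line and -y edge corner, via columns
top=[]
for u in range(240,286,3):
    col=gb[:,u]; k=[w for w in range(82,118) if col[w]<30<=col[w+1] and col[w+3]>30]
    top.append((u,sub(col,k[0],30) if k else np.nan))
top=np.array(top);ok=~np.isnan(top[:,1])
def te(a,u): 
    P,Q=proj("side",B(a,.165,-.1,.01))[0],proj("side",B(a,.165,.1,.01))[0];return P[1]+(u-P[0])/(Q[0]-P[0])*(Q[1]-P[1])
for a in(.5,.55,.6): print(a,(np.array([te(a,u) for u in top[:,0]])-top[:,1]).round(2))
```

```text
row  L R boardleft
 [[ 88.   227.58 232.11    nan]
 [ 91.   225.66 230.23 232.79]
 [ 94.   223.76 228.19 230.52]
 [ 97.   221.78 226.19 228.85]
 [100.   219.87 224.17 226.71]
 [103.   217.68 222.11 224.94]
 [106.   215.72 220.05 222.82]
 [109.   213.45 218.06 220.71]
 [112.   211.41 215.74 218.68]
 [115.   209.41 213.62    nan]
 [118.   207.43 211.7  214.46]
 [121.   205.44 209.69 212.43]
 [124.   203.48 207.71 209.72]]
0.5 L [230.   227.85 225.71 223.56 221.41 219.27 217.12 214.97 212.83 210.68
 208.54 206.39 204.24] bl [236.12 233.98 231.83 229.69 227.55 225.41 223.26 221.12 218.98 216.84
 214.69 212.55 210.41]
0.525 L [229.07 226.99 224.91 222.83 220.75 218.67 216.59 214.51 212.43 210.35
 208.27 206.19 204.11] bl [235.15 233.07 230.99 228.92 226.84 224.76 222.68 220.61 218.53 216.45
 214.37 212.3  210.22]
0.55 L [228.16 226.15 224.13 222.12 220.1  218.08 216.07 214.05 212.04 210.02
 208.01 205.99 203.98] bl [234.2  232.18 230.17 228.16 226.14 224.13 222.12 220.1  218.09 216.07
 214.06 212.05 210.03]
0.575 L [227.27 225.32 223.37 221.42 219.46 217.51 215.56 213.61 211.66 209.7
 207.75 205.8  203.85] bl [233.27 231.32 229.36 227.41 225.46 223.51 221.56 219.61 217.66 215.71
 213.75 211.8  209.85]
gauge L slope fit [ 0.5444 -0.5961] [ 0.18  0.08 -0.05 -0.1  -0.22 -0.06 -0.13  0.1   0.12  0.09  0.04  0.01
 -0.07]
  fixed [0.5667]
board +y slope fit [0.5371 0.2533] [ 0.1   0.33 -0.05  0.04 -0.23 -0.16 -0.09 -0.12  0.01  0.    0.66]
  fixed [0.5271]
0.5 [ 0.18  0.02 -0.25 -0.05 -0.04  0.27 -0.25 -0.16  0.09  0.05 -0.14 -0.13
 -0.17  0.17 -0.01 -0.43]
0.55 [-0.37 -0.53 -0.8  -0.61 -0.6  -0.29 -0.82 -0.73 -0.48 -0.52 -0.71 -0.7
 -0.74 -0.41 -0.59 -1.01]
0.6 [-0.77 -0.93 -1.2  -1.01 -1.   -0.7  -1.22 -1.13 -0.89 -0.93 -1.12 -1.12
 -1.16 -0.82 -1.01 -1.43]
```

Run:
```python
from stand import *
def sub(x,i,t): return i+(t-x[i])/(x[i+1]-x[i])
for f in("t4.png",):
    s=cv2.imread(f).astype(float)
    red=s[:,:,2]-np.maximum(s[:,:,1],s[:,:,0])
    for u in range(153,158):
        c=red[128:150,u];print("red col",u,c[2:14].round(0))
    rb=s[:,:,2]-s[:,:,0]
    for u in(162,170,180,190,200,210,218): print("col",u,s[124:146,u,2].round(0).astype(int).tolist(),rb[124:146,u].astype(int).tolist())
for a in(.5,.525,.55,.575): print(a,"gauge tip top face",proj("top",[B(a,.165,y,.01) for y in(.110,.118)]).round(2).tolist(),"board edge",proj("top",[B(a,.165,y,.01) for y in(.1,-.1)]).round(2).tolist())
```

```text
red col 153 [ 2.  2.  3.  3.  2. -1.  1.  0.  1.  5.  8.  7.]
red col 154 [ 4.  2.  2.  1.  2. 16. 55. 66. 54. 11.  3. -1.]
red col 155 [  5.   3.   3.   3.   4.  33.  91. 100.  98.  97. 100.  63.]
red col 156 [ 3.  1.  4.  1.  5. 17. 61. 88. 90. 90. 89. 70.]
red col 157 [ 5.  3.  3.  3.  2.  1.  8.  4.  5. 19. 49. 53.]
col 162 [177, 176, 174, 180, 178, 181, 178, 178, 179, 158, 160, 174, 169, 168, 166, 171, 175, 175, 176, 152, 109, 132] [11, 12, 10, 11, 11, 14, 9, 11, 13, 16, 42, 58, 53, 53, 52, 50, 54, 55, 56, 50, 35, 41]
col 170 [178, 174, 176, 181, 183, 183, 161, 137, 132, 162, 180, 169, 167, 167, 167, 171, 172, 170, 168, 169, 161, 149] [13, 11, 13, 12, 12, 9, 23, 73, 58, 51, 53, 55, 52, 53, 52, 51, 52, 52, 53, 56, 49, 20]
col 180 [178, 178, 181, 187, 168, 140, 137, 127, 152, 171, 169, 164, 166, 166, 167, 169, 166, 166, 170, 153, 164, 181] [12, 13, 12, 10, 14, 47, 68, 49, 48, 53, 54, 53, 51, 53, 48, 52, 53, 52, 56, 45, 12, 9]
col 190 [180, 182, 179, 161, 131, 128, 148, 173, 167, 166, 167, 164, 166, 166, 169, 164, 168, 165, 141, 155, 175, 172] [13, 12, 9, 22, 69, 60, 49, 53, 53, 50
[... 401 characters left out ...]
53, 51, 52, 50, 52, 52, 51, 51, 52, 41, 7, 8, 12, 13, 12, 13]
col 218 [140, 118, 141, 164, 165, 164, 159, 159, 163, 166, 164, 159, 156, 155, 140, 150, 173, 171, 171, 170, 170, 172] [77, 53, 48, 53, 52, 49, 50, 50, 49, 49, 51, 50, 51, 53, 30, 7, 9, 9, 11, 11, 12, 13]
0.5 gauge tip top face [[156.26, 134.85], [153.76, 135.2]] board edge [[159.38, 134.41], [221.71, 125.66]]
0.525 gauge tip top face [[156.1, 135.24], [153.59, 135.59]] board edge [[159.23, 134.8], [221.71, 126.02]]
0.55 gauge tip top face [[155.94, 135.66], [153.43, 136.01]] board edge [[159.07, 135.22], [221.72, 126.43]]
0.575 gauge tip top face [[155.78, 136.12], [153.27, 136.47]] board edge [[158.93, 135.68], [221.73, 126.86]]
```

Run:
```python
from stand import *
obs=[("top",(.065,.085,.02),(298.1,152.2),1),("top",(.065,-.085,.02),(348.9,147.1),1),
 ("top",(.049,0,.032),(324.3,153.2),1),("top",(-.049,0,.032),(326.9,181.5),1),
 ("side",(.065,.085,.02),(336.4,202.7),1),("side",(-.065,.085,.02),(305,230.7),1),("side",(.065,-.085,.02),(388.4,237.9),1)]
obs=[(n,L,np.array(uv)-.25,w) for n,L,uv,w in obs]
Mn=fit(obs,[.57,-.24,.08],rigid(.015))
np.savez("S.npz",S=S,M=Mn,A=.543)
d=.3;q=att(-d,1,Mn[2]);tz=Rz(Mn[2])@[-np.sin(d),0,-np.cos(d)]
G=np.array([Mn[0],Mn[1],.015+.009+.0187*np.cos(d)]);tcp=G+.0187*tz;print("tcp",tcp)
r.command_gripper(1.0,60)
r.move_to(tcp-.10*tz,q);print(r.observe()["time_s"])
print("hit",r.servo_line(tcp,velocity=.10,f_stop=8),r.observe()["position"]-tcp,r.observe()["ft_force"])
r.command_gripper(0.0,60);o=r.observe();print("grip",o["grip_width"],o["ft_force"],o["position"]-tcp)
r.servo_line(o["position"]+[0,0,.12],velocity=.15);r.sleep(.2);o=r.observe();print(o["time_s"],o["grip_width"],o["ft_force"],o["torque"])
```

```text
[ 0.5706 -0.2416  0.0897] res [[0.2, -0.7], [-0.4, 0.1], [0.1, -0.0], [0.8, 0.5], [-0.5, -0.7], [-1.1, -0.1], [1.4, 0.1]]
tcp [ 0.5651 -0.2421  0.024 ]
18.8333
hit False [ 0.0006 -0.0002  0.0006] [-0.051  -0.6203  0.5087]
grip 0.1747566667342428 [1.3185 2.3043 5.5726] [0.0002 0.     0.0002]
21.775 0.17134318045089478 [ 0.1511  0.6679 -4.6472] [ 0.0549 -0.3307  0.0394]
```

```bash
cat > place.py <<'E'
from stand import *
A=float(np.load("S.npz")["A"]);d=.3;PQ=att(A-d,1);TZ=Rz(S[2])@[np.sin(A-d),0,-np.cos(A-d)]
HG=.009+.0187*np.cos(d)   # grasp point above mould underside
def tcp(x,clear,y=0.): return B(A,x,y,.01+clear+HG)+.0187*TZ   # clear: underside above board face
N=Rz(S[2])@[-np.sin(A),0,np.cos(A)];U=Rz(S[2])@[np.cos(A),0,np.sin(A)]
def face(): # present underside height over face, and centre x, from TCP
    g=np.array(r.observe()["position"])-.0187*TZ-B(A,0,0,0);return g@N-.01-HG,g@U
E
python3 - <<'E'
from place import *
p=np.array(r.observe()["position"]);r.servo_line(p+[0,0,.06],velocity=.2)
r.move_to(tcp(.092,.06),PQ);r.sleep(.3)
F=np.mean([np.array(r.observe()["ft_force"]) for _ in range(5)],0);print(r.observe()["time_s"],"air",F,face())
np.save("air.npy",F)
r.servo_line(tcp(.092,.018),velocity=.1)
hit=r.servo_line(tcp(.092,-.002),velocity=.02,f_stop=4)
o=r.observe();df=np.array(o["ft_force"])-F;print(hit,o["time_s"],"clear,x",face(),"N",df@N,"U",df@U,o["torque"])
E
```

```text
24.0833 air [-0.0136 -0.6968 -3.9412] (np.float64(0.05984149130653338), np.float64(0.09214147410423376))
True 25.2583 clear,x (np.float64(0.007279186254259266), np.float64(0.09180029576838171)) N 4.05519793240647 U 2.19977648822873 [0.0086 0.2681 0.0601]
```

Run:
```python
from place import *
F=np.load("air.npy")
c,x=face()
r.servo_line(tcp(x,c+.0007),velocity=.02)
o=r.observe();df=np.array(o["ft_force"])-F;print("lift",face(),df@N,df@U)
hit=r.servo_line(tcp(x-.03,c+.0007),velocity=.02,f_stop=4)
o=r.observe();df=np.array(o["ft_force"])-F;print(hit,o["time_s"],face(),"N",df@N,"U",df@U,o["torque"])
```

```text
lift (np.float64(0.007943517261028543), np.float64(0.09137795082162356)) -0.07086373056842878 0.20140231197681527
True 26.3667 (np.float64(0.007801902948878808), np.float64(0.07635444752059285)) N 1.7116796420839444 U 5.161802529033235 [ 0.1147 -0.336  -0.0047]
```

Run:
```python
from place import *
F=np.load("air.npy")
def nf(k=6):
    v=[]
    for _ in range(k): r.sleep(.02);v.append(np.array(r.observe()["ft_force"])-F)
    m=np.mean(v,0);return m@N,m@U
c,x=face();x+=.0004;cmd=c
for i in range(20):
    n,u=nf();print(round(r.observe()["time_s"],2),"N %.1f U %.1f cmd %.4f"%(n,u,cmd),np.round(face(),4))
    if n>=9.3: break
    cmd-=min(.0006,max(.00012,(10-n)*.00008));r.servo_line(tcp(x,cmd),velocity=.01)
t=r.observe()["time_s"]
while r.observe()["time_s"]-t<1.3:
    n,u=nf(8);print("hold N %.1f U %.1f"%(n,u),end=" ")
    e=10-n
    if abs(e)>.8: cmd-=np.clip(e*.00004,-.0002,.0002);r.servo_line(tcp(x,cmd),velocity=.01)
print("\n",r.observe()["time_s"],face(),r.observe()["torque"])
s,t=viewer.snapshot("side"),viewer.snapshot("top");cv2.imwrite("s5.png",s);cv2.imwrite("t5.png",t)
```

```text
26.47 N 2.1 U 6.1 cmd 0.0078 [0.0077 0.0763]
26.87 N 7.7 U 3.4 cmd 0.0072 [0.0073 0.0765]
27.22 N 12.4 U 3.1 cmd 0.0070 [0.0072 0.0764]
hold N 12.0 U 3.2 hold N 10.5 U 2.8 hold N 10.3 U 3.3 hold N 10.2 U 3.2 hold N 10.4 U 2.9 hold N 10.1 U 3.0 hold N 10.7 U 3.2 hold N 10.6 U 2.8 
 28.5333 (np.float64(0.007242545504894407), np.float64(0.0764891092059639)) [0.2361 0.8023 0.1062]
```

Run:
```python
from place import *
r.sleep(.3);F=np.load("air.npy");print("N",(np.array(r.observe()["ft_force"])-F)@N)
c,x=face();p=np.array(r.observe()["position"])
r.servo_line(p+.0004*N,velocity=.01)
r.command_gripper(1.0);p=np.array(r.observe()["position"])
print(r.observe()["grip_width"],r.observe()["ft_force"])
r.servo_line(p-.10*TZ,velocity=.12)
j=np.array(r.observe()["joint_positions"]);j[0]=-.35;r.movej(j.tolist());r.sleep(.2);print(r.observe()["time_s"])
s,t=viewer.snapshot("side"),viewer.snapshot("top");cv2.imwrite("s6.png",s);cv2.imwrite("t6.png",t)
a=crop(s,192,78,113,108,3.5);b=crop(t,148,118,90,84,4.5)[:378];m=np.hstack([a,b])
S4,T4=cv2.imread("s4.png"),cv2.imread("t4.png")
cv2.imwrite("pics/fin.png",m)
```

```text
N 11.925638839329716
1.0013181698632452 [ 0.1897 -0.0027  0.1249]
32.4083
```

View pics/fin.png

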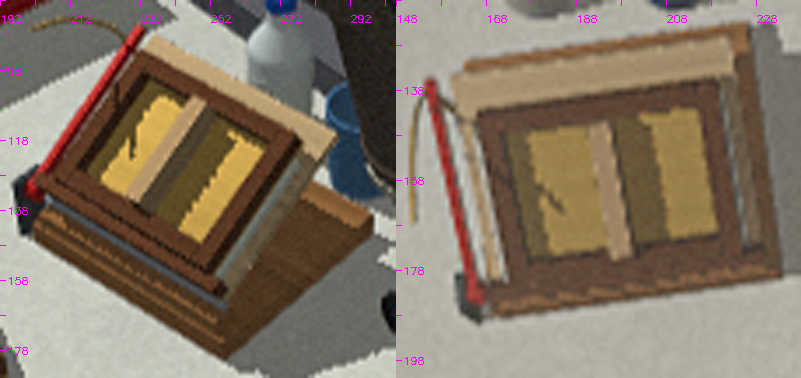

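Run:
```python
from place import *
s4,s6,t4,t6=[cv2.imread(f) for f in("s4.png","s6.png","t4.png","t6.png")]
# board free strip & gauge: shift between before/after by phase correlation in unchanged patches
def sh(a,b,y0,y1,x0,x1):
    A,Bm=[cv2.cvtColor(i[y0:y1,x0:x1],cv2.COLOR_BGR2GRAY).astype(np.float32) for i in(a,b)]
    T=A[3:-3,3:-3];R=cv2.matchTemplate(Bm,T,cv2.TM_CCOEFF_NORMED);_,v,_,l=cv2.minMaxLoc(R);return l[0]-3,l[1]-3,round(v,3),"absdiff",round(float(np.abs(A-Bm).mean()),1)
print("side free corner +y",sh(s4,s6,80,95,228,255),"gauge",sh(s4,s6,82,100,215,233))
print("top free strip",sh(t4,t6,122,140,150,180))
# edge of the board free edge columns
for nm,s in(("s4",s4),("s6",s6)):
    gb=s[:,:,1].astype(float)-s[:,:,0];o=[]
    for u in range(240,272,3):
        k=[w for w in range(82,118) if gb[w,u]<30<=gb[w+1,u] and gb[w+3,u]>30];o.append(k[0]+(30-gb[k[0],u])/(gb[k[0]+1,u]-gb[k[0],u]) if k else np.nan)
    print(nm,np.round(o,1))
a=A
for y in(-.005,0,.005):
    print(y,"top far L/R",proj("top",[B(a,.077+.065,y+.085,.01+.0078+.02),B(a,.142,y-.085,.0378)]).round(1).tolist(),"side far L/R",proj("side",[B(a,.142,y+.085,.0378),B(a,.142,y-.085,.0378)]).round(1).tolist())
print("board top",proj("top",[B(a,.165,.1,.01),B(a,.165,-.1,.01)]).round(1).tolist(),"side",proj("side",[B(a,.165,.1,.01),B(a,.165,-.1,.01)]).round(1).tolist())
# dark frame extent in the top picture
for v in(148,155,162,170):
    g=t6[v].mean(1);i=np.flatnonzero(g[160:232]<75)+160
    e=[]
    for x in(.03,.05,.07,.09,.11,.13): pass
    print("row",v,"dark frame",i[0],i[-1])
xs=np.linspace(.012,.142,60)
for y in(-.085,.085):
    P=proj("top",[B(a,x,y,.0378) for x in xs]);Q=proj("top",[B(a,x,y,.0178) for x in xs])
    print(y,"pred u at rows",[round(float(np.interp(-v,-P[::-1,1][::-1],P[:,0][:])) if False else float(np.interp(v,P[::-1,1],P[::-1,0])),1) for v in(148,155,162,170)],"bottom",[round(float(np.interp(v,Q[::-1,1],Q[::-1,0])),1) for v in(148,155,162,170)])
```

```text
side free corner +y (0, 0, 0.996, 'absdiff', 5.6) gauge (0, 0, 0.93, 'absdiff', 12.4)
top free strip (0, 0, 0.996, 'absdiff', 1.8)
s4 [ 89.6  91.4  93.3  94.7  96.3  97.6  99.7 101.2 102.6 104.3 106.1]
s6 [ 89.8  91.4  93.4  94.7  96.3  97.6  99.8 101.2 102.7 104.2 106. ]
-0.005 top far L/R [[165.8, 143.7], [219.6, 136.1]] side far L/R [[232.2, 91.7], [277.5, 116.4]]
0 top far L/R [[164.2, 143.9], [218.1, 136.3]] side far L/R [[230.9, 91.0], [276.1, 115.6]]
0.005 top far L/R [[162.6, 144.1], [216.5, 136.5]] side far L/R [[229.7, 90.3], [274.7, 114.8]]
board top [[159.1, 135.1], [221.7, 126.3]] side [[235.3, 86.8], [288.0, 115.1]]
row 148 dark frame 167 228
row 155 dark frame 168 229
row 162 dark frame 170 231
row 170 dark frame 171 223
-0.085 pred u at rows [220.0, 221.1, 222.2, 223.5] bottom [220.3, 221.4, 222.6, 223.9]
0.085 pred u at rows [165.1, 166.5, 168.0, 169.7] bottom [166.2, 167.7, 169.1, 170.8]
```

Run:
```python
from place import *
s6,t6=cv2.imread("s6.png").astype(float),cv2.imread("t6.png").astype(float)
def edge(im,us,v0,v1,th=110): # tan -> dark, going down the column from board free edge
    o=[]
    for u in us:
        c=im[:,u,2];k=[v for v in range(v0(u),v1(u)) if c[v]>=th>c[v+1] and c[v+2]<th]
        o.append(k[0]+(c[k[0]]-th)/(c[k[0]]-c[k[0]+1]) if k else np.nan)
    return np.array(o)
def cmpl(nm,im,us,a,off):
    P=proj(nm,[B(a,.142,.085,.0378),B(a,.142,-.085,.0378)]);E=proj(nm,[B(a,.165,.1,.01),B(a,.165,-.1,.01)])
    L=lambda P,u:P[0,1]+(u-P[0,0])/(P[1,0]-P[0,0])*(P[1,1]-P[0,1])
    o=edge(im,us,lambda u:int(L(E,u))+3,lambda u:int(L(P,u))+9)
    us=np.array(us);ok=~np.isnan(o);k=np.polyfit(us[ok],o[ok],1)
    print(nm,"obs-pred",(o-L(P,us)).round(1),"slope",k[0].round(3),"pred",((P[1,1]-P[0,1])/(P[1,0]-P[0,0])).round(3))
cmpl("side",s6,list(range(236,276,3)),A,0)
cmpl("top",t6,list(range(168,219,4)),A,0)
# rib ends: pale rib; find its centreline in top & side
for nm,im in(("top",t6),("side",s6)):
    P=proj(nm,[B(A,.077+e,0,.0178+.032) for e in(.049,-.049)])
    print(nm,"rib pred",P.round(1).tolist())
    for f in(.2,.5,.8):
        c=P[0]+f*(P[1]-P[0]);v=int(round(c[1]));row=im[v,int(c[0])-8:int(c[0])+9]
        print(" row",v,"pred u",round(c[0]+(v-c[1])*(P[1,0]-P[0,0])/(P[1,1]-P[0,1]),1),"B chan from",int(c[0])-8,row[:,0].astype(int).tolist())
```

```text
side obs-pred [0.2 0.4 0.6 0.3 0.4 0.5 0.5 0.4 0.2 0.9 0.5 0.2 0.3 0.1] slope 0.543 pred 0.546
top obs-pred [-1.8 -1.5 -1.6 -1.4 -1.5 -1.6 -1.5 -1.7 -1.6 -1.7 -1.8 -1.7 -1.8] slope -0.145 pred -0.141
top rib pred [[191.8, 146.1], [197.2, 175.2]]
 row 152 pred u 192.9 B chan from 184 [75, 73, 76, 80, 72, 70, 75, 89, 104, 100, 100, 96, 83, 51, 58, 58, 54]
 row 161 pred u 194.6 B chan from 186 [77, 74, 79, 75, 80, 74, 72, 95, 101, 99, 97, 94, 58, 54, 56, 57, 58]
 row 169 pred u 196.1 B chan from 188 [77, 82, 73, 76, 74, 78, 80, 102, 97, 100, 100, 95, 51, 59, 57, 60, 59]
side rib pred [[248.2, 105.8], [228.7, 134.7]]
 row 112 pred u 244.0 B chan from 236 [84, 87, 84, 89, 84, 92, 107, 109, 103, 107, 115, 90, 48, 43, 49, 44, 39]
 row 120 pred u 238.6 B chan from 230 [60, 89, 84, 82, 78, 81, 99, 106, 109, 103, 111, 100, 46, 43, 49, 50, 45]
 row 129 pred u 232.6 B chan from 224 [84, 84, 79, 85, 78, 81, 96, 109, 105, 106, 104, 107, 43, 44, 41, 41, 39]
```

```bash
python3 -c "
from workcell import r
o=r.observe();print(o['time_s'],o['position']);print(r.finish_job())"
```

```text
32.5083 [ 0.55584086 -0.18315876  0.20595298]
the job is handed in; nothing more can be done
None
```

I folded the board down to the gauge arm and laid the mould on the white sheets. I then pressed the mould, let go and handed the job in at 32.5 s of the 64 s allowed.

**Board:** It is set at about 0.54 rad. The slopes of the board edge and the gauge arm in the side picture agree to about 0.007 rad. Some checks disagreed. A fit of the absolute edge positions and an image-mask fit put the board 0.04 to 0.08 rad below the gauge. I set those aside because the offset is the same along the whole arm, so it looks like an edge-threshold or gap bias rather than an angle. The board did not move when I pressed: its free edge lies within about 0.2 px of where it was.

**Mould:** I gripped it by the rib and touched down on the sheets about 8 mm above the face. I slid it to the ledge, which it met within 1 mm of the expected position. It ended square (edge slopes within 0.004 of the prediction) and centred to about 1 to 2 mm.

**Press:** About 10 to 12 N square to the board for about 1.5 s, with one early peak of 12.4 N, well below the 20 N at which the board sinks.

**Not checked:** I did not compare before and after pictures of the bystanders, but nothing went near them. The gauge patch did differ in the last comparison, probably because the mould now lies beside it. Its best-match position showed no shift.

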